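Feel along the curved blade

TASK

Feel along the curved blade for rough spots: with the fingertips pointing down, touch it lightly at the first punch mark next to the handle and run along its curve over all six marks in order to the one near the tip, pressing only gently and without lifting off on the way. Finish while still resting lightly on that last mark, to show where the grinding is to begin: the program ends holding that touch. Do not lift or shift anything lying around.

Things in the scene. Friction and masses are not known exactly. Their poses are not given: they have to be found in the camera images.
- rest: Fixed wooden foot, 310 x 100 x 18 mm, of a sprung test rest; origin at the centre of its underside on the bench, x along it from the handle end to the blade's tip end (any yaw), y towards the outside of the blade's curve, z up. Above it, on two coil springs, a 280 x 80 x 12 mm plywood plank carries the blade; both go down as one.
- tip (a point): Pointed end of the curved steel blade, on its upper face. The blade is 5 mm thick and 27 mm wide (17 mm near the tip), bent flat to an arc of 180 mm radius; its upper face is level, 59 mm above the bench when not pressed and 5 mm above the plank.
- handle (a point): Middle of the top of the blade's wooden handle, at the other end: 110 mm long, 31 mm wide, its top 9 mm above the blade's upper face. Its near end is 30 mm along the blade from the first mark.
- blade (a joint): How far the plank with the blade is pressed straight down, in m: 0 free (up), 0.012 on the stop. It takes about 1 N to start and a further 0.8 N per mm (about 3.4 N at 3 mm, 9 N at 10 mm), wherever the blade is touched; it springs back by itself and cannot be lifted off.
- mark0 (a point): The first of six dark punch marks (7 mm dots, 40 mm apart along the blade) on the middle of the blade's upper face, counted from the handle; the point lies on the upper face, 59 mm above the bench when not pressed, at x -95, y -12 mm in the frame of rest. It goes down with the blade.
- mark1 (a point): The second of six dark punch marks (7 mm dots, 40 mm apart along the blade) on the middle of the blade's upper face, counted from the handle; the point lies on the upper face, 59 mm above the bench when not pressed, at x -59, y 5 mm in the frame of rest. It goes down with the blade.
- mark2 (a point): The third of six dark punch marks (7 mm dots, 40 mm apart along the blade) on the middle of the blade's upper face, counted from the handle; the point lies on the upper face, 59 mm above the bench when not pressed, at x -20, y 14 mm in the frame of rest. It goes down with the blade.
- mark3 (a point): The fourth of six dark punch marks (7 mm dots, 40 mm apart along the blade) on the middle of the blade's upper face, counted from the handle; the point lies on the upper face, 59 mm above the bench when not pressed, at x 20, y 14 mm in the frame of rest. It goes down with the blade.
- mark4 (a point): The fifth of six dark punch marks (7 mm dots, 40 mm apart along the blade) on the middle of the blade's upper face, counted from the handle; the point lies on the upper face, 59 mm above the bench when not pressed, at x 59, y 5 mm in the frame of rest. It goes down with the blade.
- mark5 (a point): The sixth and last of six dark punch marks (7 mm dots, 40 mm apart along the blade) on the middle of the blade's upper face, counted from the handle; the point lies on the upper face, 59 mm above the bench when not pressed, at x 95, y -12 mm in the frame of rest. It goes down with the blade.
- sanding_block: Loose cork sanding block, 87 x 52 x 32 mm, beside the rest; origin under its centre. To be left alone.
- file: Loose flat file with a round wooden handle, 250 mm long along its x (handle to -x), 22 mm high, lying beside the rest; origin under it, 125 mm from either end. To be left alone.
- tin: Loose plain metal tin, 66 mm in diameter, 75 mm high, standing beyond the blade's tip; origin under its centre. To be left alone.
- wood_blank: Loose wooden handle blank, 110 x 40 x 25 mm, beside the rest; origin under its centre. To be left alone.

How it is judged:
On the way, in this order (a step that is already met when the one before it is completed fails the run):
1. the fingertips press lightly on the blade at the first mark (horizontal distance between the grasp point and mark0 below 0.013 m and value of joint blade above 0.0008 m), for 0.1 s.
2. the fingertips press lightly on the blade at the second mark (horizontal distance between the grasp point and mark1 below 0.013 m and value of joint blade above 0.0008 m), for 0.1 s.
3. the fingertips press lightly on the blade at the third mark (horizontal distance between the grasp point and mark2 below 0.013 m and value of joint blade above 0.0008 m), for 0.1 s.
4. the fingertips press lightly on the blade at the fourth mark (horizontal distance between the grasp point and mark3 below 0.013 m and value of joint blade above 0.0008 m), for 0.1 s.
5. the fingertips press lightly on the blade at the fifth mark (horizontal distance between the grasp point and mark4 below 0.013 m and value of joint blade above 0.0008 m), for 0.1 s.
6. the fingertips press lightly on the blade at the sixth and last mark (horizontal distance between the grasp point and mark5 below 0.013 m and value of joint blade above 0.0008 m), for 0.1 s.
At the end, for the whole second after the job is handed in: The fingers still touch the blade, the point between them within 13 mm (seen from above) of the sixth mark, the blade pressed down by 0.8 to 10 mm, and the sanding block, file, tin and wooden blank each within 15 mm of where they started (all of step 6 and value of joint blade below 0.01 m and contact force between the fingers and rest above 0.3 N and distance of each of sanding_block, file, tin, wood_blank from where it was at the start of the episode below 0.015 m); the arm keeps its last pose, push and grip.
It fails at once if the blade is pressed hard (down by more than 10 mm) (value of joint blade above 0.01 m).
It fails at once if the fingers are close over the blade between its first and last mark (TCP less than 50 mm above it) without touching it ((horizontal distance between the grasp point and mark1 below 0.02 m and z of the grasp point in the frame of mark1 below 0.05 m and value of joint blade below 0.0003 m) or (horizontal distance between the grasp point and mark2 below 0.02 m and z of the grasp point in the frame of mark2 below 0.05 m and value of joint blade below 0.0003 m) or (horizontal distance between the grasp point and mark3 below 0.02 m and z of the grasp point in the frame of mark3 below 0.05 m and value of joint blade below 0.0003 m) or (horizontal distance between the grasp point and mark4 below 0.02 m and z of the grasp point in the frame of mark4 below 0.05 m and value of joint blade below 0.0003 m)).
It fails at once if the sanding block, file, tin or wooden blank is lifted, carried or shoved by more than 15 mm (distance of any of sanding_block, file, tin, wood_blank from where it was at the start of the episode above 0.015 m).
It also fails if it takes over 42 s, if anything falls off the work surface, if the arm or the gripper's body presses on something with over 40 N, if the wrist force passes 120 N, or if a joint passes its speed limit or range.

ROBOT

A 7-joint arm with a two-finger parallel gripper is mounted at the origin on the work surface. World frame = base frame: x ahead of the robot, y to its left, z up, the work surface at z = 0. Lengths are in m, angles in rad, forces in N, time in s.
With the tool pointing down it reaches from about 0.425 to 0.925 m from the base axis. Payload 6.8 kg.
Tool frame: the origin (TCP) lies between the finger pads, 19 mm behind the fingertips; this is the grasp point; z points along the fingers, y is the line along which they close (so a half turn about z gives the same grasp; the last joint's range is limited). The gripper opens to 85 mm and grips with 20 to 120 N. Pads are 22 mm wide; open, the fingers measure 114 mm over their backs; the gripper's body (76 mm by 85 mm) begins 54 mm behind the grasp point. The pads swing forward as they close: fully open they stand 13 mm farther back than shut.
Start: joints at [-1.326, 0.477, 0.022, 1.555, -0.011, 1.109, -0.083], TCP at [0.233, 0.633, 0.25] pointing down, gripper open.
Joint ranges: [-2.96, 2.96], [-0.34, 2.1], [-1.41, 1.46], [0.24, 2.44], [-1.37, 4.51], [0.17, 1.92], [-2.96, 2.96]. Speed limits (rad/s): [2.39, 2.39, 3.14, 3.14, 3.14, 3.14, 3.14].

INTERFACE

Orientations are given as a rotation vector (axis times angle).
In Python, from bench import r gives the robot as it stands.
- The arm moves only by the tool arm_command, never from a script. Its argument "plan" is a list of rows, each an object of numbers: "claw": the closure, from 0 (fully open) to 1 (shut); "tx", "ty", "tz": the shift along the tool's x, y, z in m; "ax", "ay", "az": the turn, a rotation vector about the tool's x, y, z in degrees. A call has exactly 10 rows; each row shifts and turns the commanded pose from where the row before left it, along the tool's axes as they then stand; what a row does not reach is not made up. A row lasts 1/12 s, in which the tool goes at most 41.7 mm and 7.16 degrees, less where a joint would pass 70% of its speed; a pose out of reach is approached as far as the arm can. A call is refused whole if a number of a shift passes 0.0417 or a number of a turn 7.16, either way. A call with a gripper value outside its range is refused whole. The fingers move at their own pace and stop on an object; "squeeze" is the grip in N (left out, the last holds). Time passes only in rows, so rows that do not move let the fingers close, or fill a call up. It gives the time, the measured TCP pose, the force, the opening and the grip force at its end, in the units of the state.
- r.get_obs(): the state, without advancing time (a new reading comes with each control period).
- r.grab_frame(name): name is "side" or "top"; returns the picture (480x640x3 uint8, red, green, blue); there is no depth.
- r.camera_model(name): a dict with "fx", "fy", "cx", "cy" (pixels), "k1" (the pictures are not rectified: a ray, as slopes to the right and down, at radius r is drawn at 1 + k1 r^2 times it, then the intrinsics apply), "position" and "orientation" of the camera in the world. Camera axes: x right, y up, looking along -z (the intrinsics and any distortion apply to the point x, -y, -z); pixel columns grow to the right and rows downward; lengths in m; the calibration is good to about 2 mm. A picture is of the moment at which its call begins. camera_model takes no time and is no camera call.
- r.hand_in(): hands the job in; it is judged then, once.
Trained networks look in the newest picture that a camera, given by its name, has taken for a name from the list of things; names that differ only in an ending like _2 or _b are one class to them, and where a whole thing is asked for, a point or a joint stands for the part that bears it (a point fixed in the world has none). Each returns a list of dicts, best first, with "confidence" (0 to 1); they miss things now and then, are a little off and sometimes report something else, mostly with a low value. They report only what shows in the picture. A call takes as long as a camera call.
- r.boxes_of(target, camera): "location" ([x, y, z] in m, in the coordinates of the camera as it stood for that picture, good to about 4 mm: the middle of the surface that is visible of it).
- r.tip_of(target, camera): "location" ([x, y, z] in m, in the coordinates of the camera as it stood for that picture, good to about 4 mm: a listed point, or the origin of a listed thing).
The state is a dict: "clock": time; "joints": joint angles; "qvel": joint speeds; "tau": joint torques, N m; "tcp_pos": TCP position; "orientation": TCP orientation; "contact_force": force on the tool from outside, world axes, zero at the start; "moment": the same for the moment, N m; "grip_width": finger opening in m; "gripper_force": force on a finger pad.
Only numpy, scipy, OpenCV 4.12 (cv2) and the standard library are available. Lean on these libraries where they do the work, as an engineer would, in place of code of your own. Each camera call takes 0.05 s, during which the arm holds its last target. There are 200 camera calls.

## Working session

There is one attempt and no reset: what is moved stays moved. The work goes in short steps, Python scripts to look and compute and a tool call to move; the robot and the scene stay as the last step left them, time stands still between calls to the robot, and variables do not carry over. Pictures are saved under pics/ and viewed, at most 10 in all, crops included, and the job is handed in when it is done.

Besides the shell and the picture viewer there is one more tool, called after "Call:" as a command line: name --argument value ..., lists and objects as JSON in quotes. arm_command: Moves the arm, as the interface text tells. Its arguments: {"type":"object","properties":{"plan":{"type":"array","items":{"type":"object","properties":{"claw":{"type":"number"},"tx":{"type":"number"},"ty":{"type":"number"},"tz":{"type":"number"},"ax":{"type":"number"},"ay":{"type":"number"},"az":{"type":"number"}}}},"squeeze":{"type":"number"}},"required":["plan"]}

```bash
mkdir -p pics; cat > h.py <<'E'
import numpy as np,cv2
from scipy.spatial.transform import Rotation as R
from bench import r
def w(cam,p):
    m=r.camera_model(cam); o=np.array(m['orientation'])
    Rm=R.from_rotvec(o).as_matrix() if o.size==3 else o
    return Rm@np.array(p)+np.array(m['position'])
E
python3 - <<'E'
from h import *
for c in ('top','side'):
    cv2.imwrite(f'pics/{c}0.png',r.grab_frame(c)[:,:,::-1])
    m=r.camera_model(c);print(m)
    for n in ['mark0','mark1','mark2','mark3','mark4','mark5','tip','handle','rest','tin','file','sanding_block','wood_blank']:
        for d in r.tip_of(n,c)[:2]: print(c,n,round(d['confidence'],2),w(c,d['location']).round(4))
print(r.get_obs())
E
```

```text
{'fx': 457.8883613576877, 'fy': 457.8883613576877, 'cx': 322.2870693580089, 'cy': 243.34298754380694, 'k1': -0.05852854227590194, 'position': array([0.39964243, 0.05527196, 0.87925886]), 'orientation': array([ 0.187844  , -0.17974669, -1.56953515])}
top mark0 0.8 [0.6173 0.1189 0.0637]
top mark0 0.75 [0.5641 0.0713 0.0608]
top mark1 0.8 [0.6173 0.1189 0.0637]
top mark1 0.75 [0.5641 0.0713 0.0608]
top mark2 0.8 [0.6173 0.1189 0.0637]
top mark2 0.75 [0.5641 0.0713 0.0608]
top mark3 0.8 [0.6173 0.1189 0.0637]
top mark3 0.75 [0.5641 0.0713 0.0608]
top mark4 0.8 [0.6173 0.1189 0.0637]
top mark4 0.75 [0.5641 0.0713 0.0608]
top mark5 0.8 [0.6173 0.1189 0.0637]
top mark5 0.75 [0.5641 0.0713 0.0608]
top tip 0.74 [0.682  0.1447 0.0602]
top handle 0.86 [ 0.5318 -0.09    0.0692]
top handle 0.73 [ 7.316e-01  4.180e-02 -3.000e-04]
top rest 0.87 [ 5.838e-01  7.340e-02 -3.000e-04]
top tin 0.91 [7.594e-01 1.863e-01 2.000e-04]
top file 0.68 [ 0.463   0.1627 -0.0013]
top sanding_block 0.59 [ 0.639  -0.0822 -0.0008]
top wood_blank 0.75 [0.7345 0.0431 0.0011]
top wood_blank 0.65 [ 0.6374 -0.0827 -0.0012]
[... 1072 characters left out ...]
ray([-1.32611835,  0.4769984 ,  0.02239302,  1.55541142, -0.01150894,
        1.10926952, -0.08307105]), 'qvel': array([-3.41888105e-04, -4.21130545e-04, -7.89768770e-04, -6.68883964e-05,
        9.04532234e-04,  9.47877792e-04,  1.72995449e-03]), 'tau': array([ 1.82123135e-04, -5.96328199e+01,  1.60655927e+00, -2.81535316e+01,
        1.24583981e-02,  1.70122261e-03, -6.47621178e-06]), 'tcp_pos': array([0.23321064, 0.63345381, 0.25000401]), 'orientation': array([-5.51254310e-01, -3.09282931e+00, -6.90726618e-05]), 'contact_force': array([ 0.00408272, -0.28483893, -0.06084287]), 'moment': array([-0.00881496, -0.01228998, -0.02675357]), 'gripper_force': 0.0, 'grip_width': 0.08526579658303607}
```

```bash
cat >> h.py <<'E'
L=np.array([[-95,-12],[-59,5],[-20,14],[20,14],[59,5],[95,-12]])/1000.
def proj(cam,P):
    m=r.camera_model(cam); Rm=R.from_rotvec(m['orientation']).as_matrix()
    q=(np.atleast_2d(P)-m['position'])@Rm; s=np.c_[q[:,0],-q[:,1]]/-q[:,2:]
    s=s*(1+m['k1']*(s**2).sum(1,keepdims=True))
    return s*m['fx']+[m['cx'],m['cy']]
E
python3 - <<'E'
from h import *
from scipy.optimize import least_squares
D=[]
for c in ('top','side'):
    for d in r.tip_of('mark0',c):
        p=w(c,d['location']);print(c,round(d['confidence'],2),p.round(4))
        if d['confidence']>.5 and abs(p[2]-.06)<.015: D.append(p[:2])
D=np.array(D)
def M(v):
    c,s=np.cos(v[2]),np.sin(v[2]);return L@np.array([[c,s],[-s,c]])+v[:2]
f=lambda v: np.linalg.norm(D[:,None]-M(v)[None],axis=2).min(1)
best=min((least_squares(f,[.585,.072,a],loss='soft_l1',f_scale=.004) for a in np.linspace(.6,1.4,9)),key=lambda o:o.cost)
v=best.x;print(v,f(v).round(4));m=M(v);print(m.round(4))
for c in ('top','side'):
    im=cv2.imread(f'pics/{c}0.png')
    p=proj(c,np.c_[m,np.full(6,.059)]);print(p.round(1))
    for a in p: cv2.circle(im,tuple(int(round(x)) for x in a),7,(0,255,0),1)
    cv2.imwrite(f'pics/{c}1.png',im)
E
```

```text
top 0.8 [0.6173 0.1189 0.0637]
top 0.75 [0.5641 0.0713 0.0608]
top 0.75 [0.6534 0.1379 0.0596]
top 0.74 [ 0.5307 -0.0074  0.0586]
top 0.72 [0.588  0.098  0.0576]
top 0.57 [0.5445 0.0327 0.0588]
side 0.83 [ 0.5321 -0.0027  0.0544]
side 0.83 [0.5443 0.0318 0.0617]
side 0.76 [0.6593 0.1378 0.0612]
side 0.75 [0.5865 0.0995 0.0608]
side 0.74 [0.6206 0.1233 0.0572]
side 0.56 [0.5633 0.0632 0.0532]
[0.58545242 0.07391871 0.85944174] [0.0041 0.0041 0.0032 0.0024 0.0002 0.0014 0.0032 0.0013 0.0027 0.0019
 0.0015 0.005 ]
[[ 0.5325 -0.0059]
 [ 0.5431  0.0325]
 [ 0.5618  0.0679]
 [ 0.5879  0.0982]
 [ 0.6202  0.1219]
 [ 0.6566  0.138 ]]
[[358.3 276.7]
 [337.  271.1]
 [317.5 261.1]
 [300.9 247.3]
 [288.3 230.4]
 [279.9 211.8]]
[[312.7 274.4]
 [302.  263.7]
 [296.3 252.8]
 [295.7 242.3]
 [299.6 232.6]
 [307.2 224.3]]
```

View pics/top1.png

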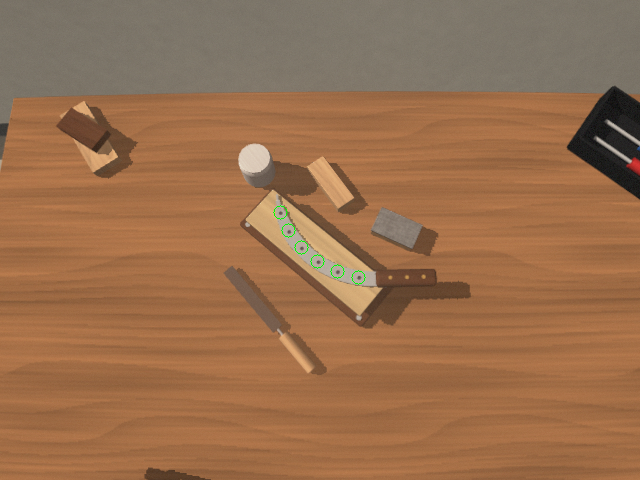

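View pics/side1.png

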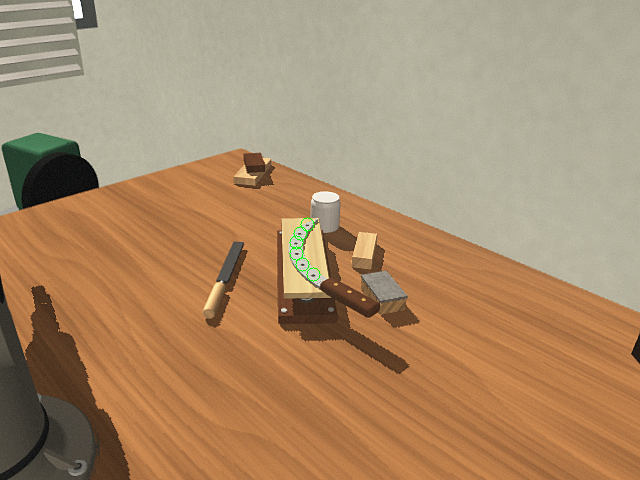

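The green circles, drawn from the fitted pose, sit on all six marks in both pictures (top: mark0 at 358,277 to mark5 at 280,212; side: 313,274 to 307,224). The handle is on the right and the tin is beyond the tip. Next I move above mark0 with the fingers shut.

Call:
arm_command --plan '[{"claw": 1, "tx": -0.025, "ty": -0.025}, {"claw": 1, "tx": -0.025, "ty": -0.025}, {"claw": 1, "tx": -0.025, "ty": -0.025}, {"claw": 1, "tx": -0.025, "ty": -0.025}, {"claw": 1, "tx": -0.025, "ty": -0.025}, {"claw": 1, "tx": -0.025, "ty": -0.025}, {"claw": 1, "tx": -0.025, "ty": -0.025}, {"claw": 1, "tx": -0.025, "ty": -0.025}, {"claw": 1, "tx": -0.025, "ty": -0.025}, {"claw": 1, "tx": -0.025, "ty": -0.025}]' --squeeze 20

```text
invalid input at $.plan[0]: expected keys claw, tx, ty, tz, ax, ay, az
```

Call:
arm_command --plan '[{"claw": 1, "tx": -0.025, "ty": -0.025}, {"claw": 1, "tx": -0.025, "ty": -0.025}, {"claw": 1, "tx": -0.025, "ty": -0.025}, {"claw": 1, "tx": -0.025, "ty": -0.025}, {"claw": 1, "tx": -0.025, "ty": -0.025}, {"claw": 1, "tx": -0.025, "ty": -0.025}, {"claw": 1, "tx": -0.025, "ty": -0.025}, {"claw": 1, "tx": -0.025, "ty": -0.025}, {"claw": 1, "tx": -0.025, "ty": -0.025}, {"claw": 1}]'

```text
invalid input at $.plan[0]: expected keys claw, tx, ty, tz, ax, ay, az
```

```bash
cat >> h.py <<'E'
MK=np.array([[ 0.5325,-0.0059],[ 0.5431,0.0325],[ 0.5618,0.0679],[ 0.5879,0.0982],[ 0.6202,0.1219],[ 0.6566,0.138 ]])
def state():
    o=r.get_obs(); A=R.from_rotvec(o['orientation']).as_matrix(); p=o['tcp_pos']
    print('t',o['clock'],'p',p.round(4),'F',o['contact_force'].round(2),'w',round(o['grip_width'],4),'tilt',A[:,2].round(3))
    for i,m in enumerate(MK): print(i,'tool shift to mark at z .078:',(A.T@(np.r_[m,.078]-p)).round(4))
E
python3 -c "from h import *;state()"
```

```text
t 1.5 p [0.2332 0.6334 0.25  ] F [-0.04  0.44  0.7 ] w 0.0855 tilt [ 0.  0. -1.]
0 tool shift to mark at z .078: [-0.5018 -0.4965  0.172 ]
1 tool shift to mark at z .078: [-0.4985 -0.4568  0.172 ]
2 tool shift to mark at z .078: [-0.5038 -0.4172  0.172 ]
3 tool shift to mark at z .078: [-0.5178 -0.3797  0.172 ]
4 tool shift to mark at z .078: [-0.5399 -0.3463  0.172 ]
5 tool shift to mark at z .078: [-0.5685 -0.3186  0.172 ]
```

All keys are required in every row.

Call:
arm_command --plan '[{"claw": 1, "tx": -0.025, "ty": -0.025, "tz": 0, "ax": 0, "ay": 0, "az": 0}, {"claw": 1, "tx": -0.025, "ty": -0.025, "tz": 0, "ax": 0, "ay": 0, "az": 0}, {"claw": 1, "tx": -0.025, "ty": -0.025, "tz": 0, "ax": 0, "ay": 0, "az": 0}, {"claw": 1, "tx": -0.025, "ty": -0.025, "tz": 0, "ax": 0, "ay": 0, "az": 0}, {"claw": 1, "tx": -0.025, "ty": -0.025, "tz": 0, "ax": 0, "ay": 0, "az": 0}, {"claw": 1, "tx": -0.025, "ty": -0.025, "tz": 0, "ax": 0, "ay": 0, "az": 0}, {"claw": 1, "tx": -0.025, "ty": -0.025, "tz": 0, "ax": 0, "ay": 0, "az": 0}, {"claw": 1, "tx": -0.025, "ty": -0.025, "tz": 0, "ax": 0, "ay": 0, "az": 0}, {"claw": 1, "tx": -0.025, "ty": -0.025, "tz": 0, "ax": 0, "ay": 0, "az": 0}, {"claw": 1, "tx": -0.025, "ty": -0.025, "tz": 0, "ax": 0, "ay": 0, "az": 0}]' --squeeze 20

```text
clock: 2.33
tcp_pos: [0.382, 0.3108, 0.2503]
orientation: [0.551, 3.093, 0.001]
contact_force: [1.2, 0.9, 0.1]
grip_width: 0.0001
gripper_force: 0.0
```

Call:
arm_command --plan '[{"claw": 1, "tx": -0.025, "ty": -0.025, "tz": 0, "ax": 0, "ay": 0, "az": 0}, {"claw": 1, "tx": -0.025, "ty": -0.025, "tz": 0, "ax": 0, "ay": 0, "az": 0}, {"claw": 1, "tx": -0.025, "ty": -0.025, "tz": 0, "ax": 0, "ay": 0, "az": 0}, {"claw": 1, "tx": -0.025, "ty": -0.025, "tz": 0, "ax": 0, "ay": 0, "az": 0}, {"claw": 1, "tx": -0.025, "ty": -0.025, "tz": 0, "ax": 0, "ay": 0, "az": 0}, {"claw": 1, "tx": -0.025, "ty": -0.025, "tz": 0, "ax": 0, "ay": 0, "az": 0}, {"claw": 1, "tx": -0.025, "ty": -0.025, "tz": 0, "ax": 0, "ay": 0, "az": 0}, {"claw": 1, "tx": -0.025, "ty": -0.025, "tz": 0, "ax": 0, "ay": 0, "az": 0}, {"claw": 1, "tx": -0.025, "ty": -0.025, "tz": 0, "ax": 0, "ay": 0, "az": 0}, {"claw": 1, "tx": 0, "ty": 0, "tz": 0, "ax": 0, "ay": 0, "az": 0}]'

```text
clock: 3.17
tcp_pos: [0.517, 0.0161, 0.2507]
orientation: [0.565, 3.087, -0.004]
contact_force: [-0.3, -0.6, -0.5]
grip_width: 0.0004
gripper_force: 0.0
```

```bash
python3 -c "from h import *;state()"
```

```text
t 3.1667 p [0.517  0.0161 0.2507] F [-0.26 -0.64 -0.48] w 0.0004 tilt [ 0.003 -0.003 -1.   ]
0 tool shift to mark at z .078: [-0.0216 -0.0147  0.1728]
1 tool shift to mark at z .078: [-0.0179  0.0249  0.1728]
2 tool shift to mark at z .078: [-0.0229  0.0647  0.1727]
3 tool shift to mark at z .078: [-0.0366  0.1022  0.1727]
4 tool shift to mark at z .078: [-0.0584  0.1358  0.1727]
5 tool shift to mark at z .078: [-0.0867  0.1638  0.1728]
```

Call:
arm_command --plan '[{"claw": 1, "tx": -0.011, "ty": -0.0075, "tz": 0, "ax": 0, "ay": 0, "az": 0}, {"claw": 1, "tx": -0.011, "ty": -0.0075, "tz": 0, "ax": 0, "ay": 0, "az": 0}, {"claw": 1, "tx": 0, "ty": 0, "tz": 0.02, "ax": 0, "ay": 0, "az": 0}, {"claw": 1, "tx": 0, "ty": 0, "tz": 0.025, "ax": 0, "ay": 0, "az": 0}, {"claw": 1, "tx": 0, "ty": 0, "tz": 0.025, "ax": 0, "ay": 0, "az": 0}, {"claw": 1, "tx": 0, "ty": 0, "tz": 0.025, "ax": 0, "ay": 0, "az": 0}, {"claw": 1, "tx": 0, "ty": 0, "tz": 0.025, "ax": 0, "ay": 0, "az": 0}, {"claw": 1, "tx": 0, "ty": 0, "tz": 0.02, "ax": 0, "ay": 0, "az": 0}, {"claw": 1, "tx": 0, "ty": 0, "tz": 0, "ax": 0, "ay": 0, "az": 0}, {"claw": 1, "tx": 0, "ty": 0, "tz": 0, "ax": 0, "ay": 0, "az": 0}]'

```text
clock: 4.0
tcp_pos: [0.5298, 0.002, 0.1096]
orientation: [-0.551, -3.091, 0.001]
contact_force: [0.2, -0.4, -0.4]
grip_width: -0.0002
gripper_force: 0.0
```

```bash
python3 -c "
from h import *;state()
cv2.imwrite('pics/s2.png',cv2.resize(r.grab_frame('side')[150:350,200:440,::-1],None,fx=3,fy=3))"
```

```text
t 4.0 p [0.5298 0.002  0.1096] F [ 0.19 -0.4  -0.39] w -0.0002 tilt [-0.002 -0.    -1.   ]
0 tool shift to mark at z .078: [-0.0053 -0.0064  0.0316]
1 tool shift to mark at z .078: [-0.002   0.0333  0.0316]
2 tool shift to mark at z .078: [-0.0073  0.073   0.0315]
3 tool shift to mark at z .078: [-0.0213  0.1104  0.0315]
4 tool shift to mark at z .078: [-0.0435  0.1438  0.0314]
5 tool shift to mark at z .078: [-0.072   0.1715  0.0313]
```

View pics/s2.png

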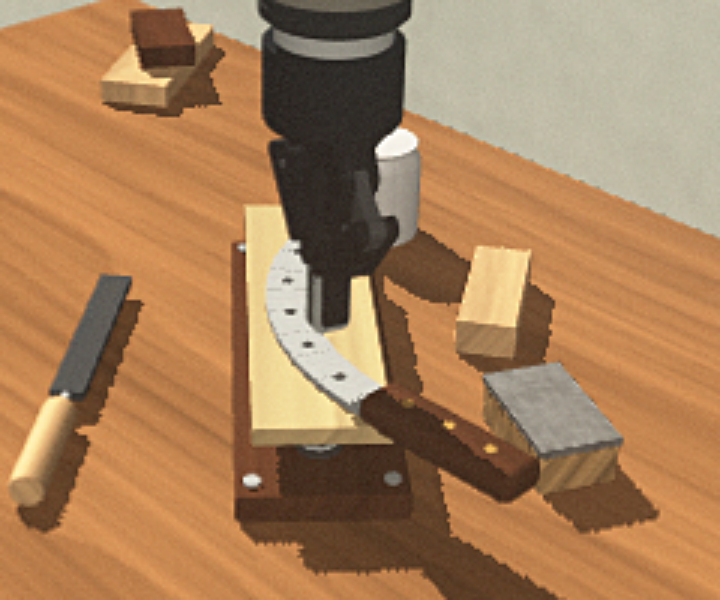

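The crop shows the shut fingertips (crop about 330,325) still above the blade, and nothing has moved. I correct sideways and come down to just above mark0.

Call:
arm_command --plan '[{"claw": 1, "tx": -0.005, "ty": -0.006, "tz": 0, "ax": 0, "ay": 0, "az": 0}, {"claw": 1, "tx": 0, "ty": 0, "tz": 0, "ax": 0, "ay": 0, "az": 0}, {"claw": 1, "tx": 0, "ty": 0, "tz": 0.006, "ax": 0, "ay": 0, "az": 0}, {"claw": 1, "tx": 0, "ty": 0, "tz": 0.006, "ax": 0, "ay": 0, "az": 0}, {"claw": 1, "tx": 0, "ty": 0, "tz": 0.006, "ax": 0, "ay": 0, "az": 0}, {"claw": 1, "tx": 0, "ty": 0, "tz": 0.006, "ax": 0, "ay": 0, "az": 0}, {"claw": 1, "tx": 0, "ty": 0, "tz": 0, "ax": 0, "ay": 0, "az": 0}, {"claw": 1, "tx": 0, "ty": 0, "tz": 0, "ax": 0, "ay": 0, "az": 0}, {"claw": 1, "tx": 0, "ty": 0, "tz": 0, "ax": 0, "ay": 0, "az": 0}, {"claw": 1, "tx": 0, "ty": 0, "tz": 0, "ax": 0, "ay": 0, "az": 0}]'

```text
clock: 4.88
tcp_pos: [0.5331, -0.0055, 0.0861]
orientation: [0.551, 3.093, 0.0]
contact_force: [-0.4, -0.3, -0.7]
grip_width: 0.0
gripper_force: 0.0
```

```bash
python3 -c "from h import *;state()"
```

```text
t 4.8833 p [ 0.5331 -0.0055  0.0861] F [-0.36 -0.28 -0.69] w 0.0 tilt [ 0.  0. -1.]
0 tool shift to mark at z .078: [ 0.0004 -0.0006  0.0081]
1 tool shift to mark at z .078: [0.0037 0.0391 0.0081]
2 tool shift to mark at z .078: [-0.0016  0.0788  0.0081]
3 tool shift to mark at z .078: [-0.0156  0.1162  0.0081]
4 tool shift to mark at z .078: [-0.0377  0.1496  0.0082]
5 tool shift to mark at z .078: [-0.0663  0.1773  0.0082]
```

Lower another 12 mm, to a press of about 4 mm.

Call:
arm_command --plan '[{"claw": 1, "tx": 0, "ty": 0, "tz": 0.002, "ax": 0, "ay": 0, "az": 0}, {"claw": 1, "tx": 0, "ty": 0, "tz": 0.002, "ax": 0, "ay": 0, "az": 0}, {"claw": 1, "tx": 0, "ty": 0, "tz": 0.002, "ax": 0, "ay": 0, "az": 0}, {"claw": 1, "tx": 0, "ty": 0, "tz": 0.002, "ax": 0, "ay": 0, "az": 0}, {"claw": 1, "tx": 0, "ty": 0, "tz": 0.002, "ax": 0, "ay": 0, "az": 0}, {"claw": 1, "tx": 0, "ty": 0, "tz": 0.002, "ax": 0, "ay": 0, "az": 0}, {"claw": 1, "tx": 0, "ty": 0, "tz": 0, "ax": 0, "ay": 0, "az": 0}, {"claw": 1, "tx": 0, "ty": 0, "tz": 0, "ax": 0, "ay": 0, "az": 0}, {"claw": 1, "tx": 0, "ty": 0, "tz": 0, "ax": 0, "ay": 0, "az": 0}, {"claw": 1, "tx": 0, "ty": 0, "tz": 0, "ax": 0, "ay": 0, "az": 0}]'

```text
clock: 5.72
tcp_pos: [0.5329, -0.0054, 0.0741]
orientation: [-0.551, -3.093, -0.0]
contact_force: [0.0, 0.1, 4.1]
grip_width: 0.0
gripper_force: 2.0
```

```bash
python3 -c "from h import *;state()"
```

```text
t 5.7167 p [ 0.5329 -0.0054  0.0741] F [0.02 0.14 4.08] w 0.0 tilt [ 0.  0. -1.]
0 tool shift to mark at z .078: [ 0.0002 -0.0006 -0.0039]
1 tool shift to mark at z .078: [ 0.0036  0.0391 -0.0039]
2 tool shift to mark at z .078: [-0.0018  0.0788 -0.0039]
3 tool shift to mark at z .078: [-0.0158  0.1162 -0.0039]
4 tool shift to mark at z .078: [-0.0379  0.1496 -0.0039]
5 tool shift to mark at z .078: [-0.0665  0.1773 -0.0039]
```

The force is about 4 N, so the blade is down about 4 mm. Slide to mark1.

Call:
arm_command --plan '[{"claw": 1, "tx": 0.001, "ty": 0.005, "tz": 0, "ax": 0, "ay": 0, "az": 0}, {"claw": 1, "tx": 0.001, "ty": 0.005, "tz": 0, "ax": 0, "ay": 0, "az": 0}, {"claw": 1, "tx": 0.0005, "ty": 0.005, "tz": 0, "ax": 0, "ay": 0, "az": 0}, {"claw": 1, "tx": 0.0005, "ty": 0.005, "tz": 0, "ax": 0, "ay": 0, "az": 0}, {"claw": 1, "tx": 0.0005, "ty": 0.005, "tz": 0, "ax": 0, "ay": 0, "az": 0}, {"claw": 1, "tx": 0, "ty": 0.005, "tz": 0, "ax": 0, "ay": 0, "az": 0}, {"claw": 1, "tx": 0, "ty": 0.005, "tz": 0, "ax": 0, "ay": 0, "az": 0}, {"claw": 1, "tx": 0, "ty": 0.004, "tz": 0, "ax": 0, "ay": 0, "az": 0}, {"claw": 1, "tx": 0, "ty": 0, "tz": 0, "ax": 0, "ay": 0, "az": 0}, {"claw": 1, "tx": 0, "ty": 0, "tz": 0, "ax": 0, "ay": 0, "az": 0}]'

```text
clock: 6.55
tcp_pos: [0.5435, 0.0338, 0.0741]
orientation: [0.549, 3.093, 0.002]
contact_force: [-0.1, 2.1, 3.6]
grip_width: 0.0005
gripper_force: 2.0
```

```bash
python3 -c "from h import *;state()"
```

```text
t 6.55 p [0.5435 0.0338 0.0741] F [-0.09  2.14  3.59] w 0.0005 tilt [ 0.001  0.001 -1.   ]
0 tool shift to mark at z .078: [-0.0034 -0.0411 -0.004 ]
1 tool shift to mark at z .078: [-0.0001 -0.0014 -0.0039]
2 tool shift to mark at z .078: [-0.0054  0.0383 -0.0039]
3 tool shift to mark at z .078: [-0.0195  0.0758 -0.0038]
4 tool shift to mark at z .078: [-0.0417  0.1091 -0.0038]
5 tool shift to mark at z .078: [-0.0703  0.1368 -0.0037]
```

Call:
arm_command --plan '[{"claw": 1, "tx": 0, "ty": 0.005, "tz": 0, "ax": 0, "ay": 0, "az": 0}, {"claw": 1, "tx": 0, "ty": 0.005, "tz": 0, "ax": 0, "ay": 0, "az": 0}, {"claw": 1, "tx": -0.0005, "ty": 0.005, "tz": 0, "ax": 0, "ay": 0, "az": 0}, {"claw": 1, "tx": -0.001, "ty": 0.005, "tz": 0, "ax": 0, "ay": 0, "az": 0}, {"claw": 1, "tx": -0.001, "ty": 0.005, "tz": 0, "ax": 0, "ay": 0, "az": 0}, {"claw": 1, "tx": -0.001, "ty": 0.005, "tz": 0, "ax": 0, "ay": 0, "az": 0}, {"claw": 1, "tx": -0.001, "ty": 0.005, "tz": 0, "ax": 0, "ay": 0, "az": 0}, {"claw": 1, "tx": -0.001, "ty": 0.0035, "tz": 0, "ax": 0, "ay": 0, "az": 0}, {"claw": 1, "tx": 0, "ty": 0, "tz": 0, "ax": 0, "ay": 0, "az": 0}, {"claw": 1, "tx": 0, "ty": 0, "tz": 0, "ax": 0, "ay": 0, "az": 0}]'

```text
clock: 7.38
tcp_pos: [0.5622, 0.0679, 0.0741]
orientation: [0.55, 3.092, 0.002]
contact_force: [0.1, 1.8, 3.7]
grip_width: 0.0003
gripper_force: 2.0
```

```bash
python3 -c "from h import *;state()"
```

```text
t 7.3833 p [0.5622 0.0679 0.0741] F [0.07 1.76 3.68] w 0.0003 tilt [ 0.001  0.001 -1.   ]
0 tool shift to mark at z .078: [ 0.0024 -0.0795 -0.004 ]
1 tool shift to mark at z .078: [ 0.0057 -0.0398 -0.0039]
2 tool shift to mark at z .078: [ 0.0004 -0.0001 -0.0039]
3 tool shift to mark at z .078: [-0.0137  0.0373 -0.0038]
4 tool shift to mark at z .078: [-0.0358  0.0707 -0.0037]
5 tool shift to mark at z .078: [-0.0645  0.0984 -0.0037]
```

Call:
arm_command --plan '[{"claw": 1, "tx": -0.001, "ty": 0.005, "tz": 0, "ax": 0, "ay": 0, "az": 0}, {"claw": 1, "tx": -0.0015, "ty": 0.005, "tz": 0, "ax": 0, "ay": 0, "az": 0}, {"claw": 1, "tx": -0.0015, "ty": 0.005, "tz": 0, "ax": 0, "ay": 0, "az": 0}, {"claw": 1, "tx": -0.0015, "ty": 0.005, "tz": 0, "ax": 0, "ay": 0, "az": 0}, {"claw": 1, "tx": -0.002, "ty": 0.005, "tz": 0, "ax": 0, "ay": 0, "az": 0}, {"claw": 1, "tx": -0.002, "ty": 0.0045, "tz": 0, "ax": 0, "ay": 0, "az": 0}, {"claw": 1, "tx": -0.002, "ty": 0.004, "tz": 0, "ax": 0, "ay": 0, "az": 0}, {"claw": 1, "tx": -0.002, "ty": 0.004, "tz": 0, "ax": 0, "ay": 0, "az": 0}, {"claw": 1, "tx": 0, "ty": 0, "tz": 0, "ax": 0, "ay": 0, "az": 0}, {"claw": 1, "tx": 0, "ty": 0, "tz": 0, "ax": 0, "ay": 0, "az": 0}]'

```text
clock: 8.22
tcp_pos: [0.5881, 0.0982, 0.0742]
orientation: [0.55, 3.092, 0.002]
contact_force: [0.1, 1.0, 4.0]
grip_width: 0.0002
gripper_force: 2.0
```

```bash
python3 -c "from h import *;state()"
```

```text
t 8.2167 p [0.5881 0.0982 0.0742] F [0.13 0.95 4.02] w 0.0002 tilt [ 0.002  0.001 -1.   ]
0 tool shift to mark at z .078: [ 0.0163 -0.1169 -0.004 ]
1 tool shift to mark at z .078: [ 0.0196 -0.0772 -0.004 ]
2 tool shift to mark at z .078: [ 0.0142 -0.0376 -0.0039]
3 tool shift to mark at z .078: [ 0.0002 -0.0001 -0.0038]
4 tool shift to mark at z .078: [-0.022   0.0333 -0.0037]
5 tool shift to mark at z .078: [-0.0506  0.0609 -0.0036]
```

Call:
arm_command --plan '[{"claw": 1, "tx": -0.0025, "ty": 0.0045, "tz": 0, "ax": 0, "ay": 0, "az": 0}, {"claw": 1, "tx": -0.0025, "ty": 0.0045, "tz": 0, "ax": 0, "ay": 0, "az": 0}, {"claw": 1, "tx": -0.0025, "ty": 0.0045, "tz": 0, "ax": 0, "ay": 0, "az": 0}, {"claw": 1, "tx": -0.0025, "ty": 0.004, "tz": 0, "ax": 0, "ay": 0, "az": 0}, {"claw": 1, "tx": -0.003, "ty": 0.004, "tz": 0, "ax": 0, "ay": 0, "az": 0}, {"claw": 1, "tx": -0.003, "ty": 0.004, "tz": 0, "ax": 0, "ay": 0, "az": 0}, {"claw": 1, "tx": -0.003, "ty": 0.004, "tz": 0, "ax": 0, "ay": 0, "az": 0}, {"claw": 1, "tx": -0.003, "ty": 0.004, "tz": 0, "ax": 0, "ay": 0, "az": 0}, {"claw": 1, "tx": 0, "ty": 0, "tz": 0, "ax": 0, "ay": 0, "az": 0}, {"claw": 1, "tx": 0, "ty": 0, "tz": 0, "ax": 0, "ay": 0, "az": 0}]'

```text
clock: 9.05
tcp_pos: [0.6207, 0.1219, 0.0743]
orientation: [0.55, 3.091, 0.002]
contact_force: [1.1, 0.8, 3.7]
grip_width: -0.0001
gripper_force: 1.9
```

```bash
python3 -c "from h import *;state()"
```

```text
t 9.05 p [0.6207 0.1219 0.0743] F [1.07 0.77 3.72] w -0.0001 tilt [ 0.002  0.001 -1.   ]
0 tool shift to mark at z .078: [ 0.0386 -0.1504 -0.004 ]
1 tool shift to mark at z .078: [ 0.0419 -0.1107 -0.004 ]
2 tool shift to mark at z .078: [ 0.0366 -0.071  -0.0039]
3 tool shift to mark at z .078: [ 0.0226 -0.0335 -0.0038]
4 tool shift to mark at z .078: [ 0.0004 -0.0002 -0.0037]
5 tool shift to mark at z .078: [-0.0282  0.0275 -0.0036]
```

Call:
arm_command --plan '[{"claw": 1, "tx": -0.003, "ty": 0.004, "tz": 0, "ax": 0, "ay": 0, "az": 0}, {"claw": 1, "tx": -0.0035, "ty": 0.0035, "tz": 0, "ax": 0, "ay": 0, "az": 0}, {"claw": 1, "tx": -0.0035, "ty": 0.0035, "tz": 0, "ax": 0, "ay": 0, "az": 0}, {"claw": 1, "tx": -0.0035, "ty": 0.0035, "tz": 0, "ax": 0, "ay": 0, "az": 0}, {"claw": 1, "tx": -0.0035, "ty": 0.0035, "tz": 0, "ax": 0, "ay": 0, "az": 0}, {"claw": 1, "tx": -0.0035, "ty": 0.0035, "tz": 0, "ax": 0, "ay": 0, "az": 0}, {"claw": 1, "tx": -0.004, "ty": 0.003, "tz": 0, "ax": 0, "ay": 0, "az": 0}, {"claw": 1, "tx": -0.004, "ty": 0.003, "tz": 0, "ax": 0, "ay": 0, "az": 0}, {"claw": 1, "tx": 0, "ty": 0, "tz": 0, "ax": 0, "ay": 0, "az": 0}, {"claw": 1, "tx": 0, "ty": 0, "tz": 0, "ax": 0, "ay": 0, "az": 0}]'

```text
clock: 9.88
tcp_pos: [0.657, 0.1376, 0.0743]
orientation: [0.55, 3.091, 0.002]
contact_force: [0.6, 0.9, 4.4]
grip_width: -0.0
gripper_force: 1.9
```

```bash
python3 -c "
from h import *;state()
cv2.imwrite('pics/s3.png',cv2.resize(r.grab_frame('side')[150:350,200:440,::-1],None,fx=3,fy=3))"
```

```text
t 9.8833 p [0.657  0.1376 0.0743] F [0.64 0.89 4.43] w -0.0 tilt [ 0.003  0.001 -1.   ]
0 tool shift to mark at z .078: [ 0.0673 -0.1776 -0.0041]
1 tool shift to mark at z .078: [ 0.0706 -0.1379 -0.004 ]
2 tool shift to mark at z .078: [ 0.0653 -0.0982 -0.004 ]
3 tool shift to mark at z .078: [ 0.0512 -0.0608 -0.0039]
4 tool shift to mark at z .078: [ 0.0291 -0.0274 -0.0038]
5 tool shift to mark at z .078: [ 0.0005  0.0003 -0.0037]
```

View pics/s3.png

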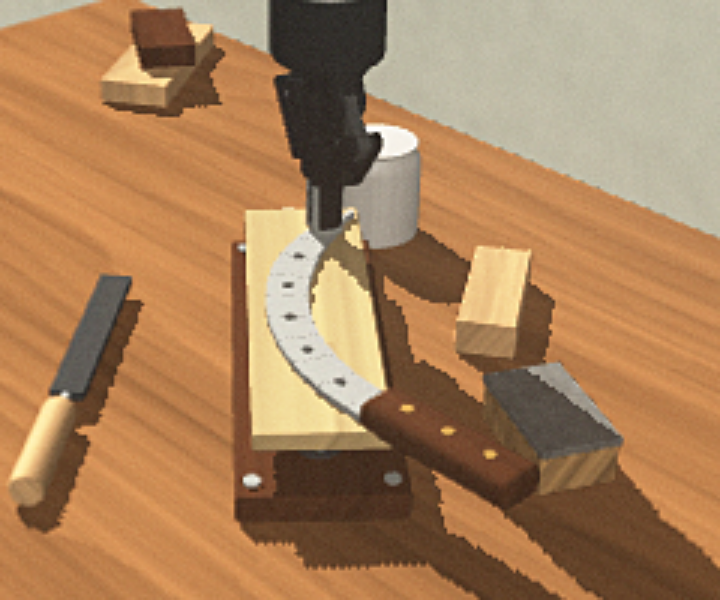

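The fingertips rest on the sixth mark (crop about 325,230) with five marks visible behind them. The tin, file, block and blank look unmoved, and the push is about 4 N. Handing in now.

```bash
python3 -c "from bench import r;print(r.hand_in())"
```

```text
the job is handed in; nothing more can be done
None
```

I ran the fingertips over all six marks in order without lifting off and handed the job in still resting on the sixth, pressing with about 4 N (blade down about 4 mm); the loose items look unmoved in the last picture, but the hand-in returned no verdict.

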